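Furniture feet set out by height

ROBOT

A 7-joint arm with a two-finger parallel gripper is mounted at the origin on the work surface. World frame = base frame: x ahead of the robot, y to its left, z up, the work surface at z = 0. Lengths are in m, angles in rad, forces in N, time in s.
With the tool pointing down it reaches from about 0.4 to 0.9 m from the base axis. Payload 5.5 kg.
Tool frame: the origin (TCP) lies between the finger pads; the fingertips stand 25 mm ahead of it and the grasp point (between the pads) lies 6 mm ahead of it; z points along the fingers, y is the direction in which the jaws open and shut (so a half turn about z gives the same grasp; the last joint's range is limited). The gripper opens to 85 mm and grips with 20 to 120 N. Pads are 22 mm wide; open, the fingers measure 114 mm over their backs; the gripper's body (76 mm by 85 mm) begins 54 mm behind the grasp point. The pads swing forward as they close: fully open they stand 13 mm farther back than shut.
Start: joints at [1.436, 0.501, -0.427, 1.55, 0.221, 1.138, -0.21], TCP at [0.252, -0.599, 0.224] pointing down, gripper open.
Joint ranges: [-2.88, 2.88], [-0.31, 2.03], [-1.54, 1.56], [0.2, 2.42], [-1.41, 4.55], [0.19, 2.02], [-2.57, 2.57]. Speed limits (rad/s): [2.57, 2.57, 3.14, 3.14, 3.14, 3.14, 3.14].

INTERFACE

Orientations are given as a rotation vector (axis times angle).
In Python, from bench import bot gives the robot as it stands.
- The arm moves only by the tool play_rows, never from a script. Its argument "rows" is a list of rows, each a list of 7 numbers: the shift along the tool's x, y, z each as a share of 0.2 m, from -1 to 1, then the turn, a rotation vector about the tool's x, y, z each as a share of 90 degrees, from -1 to 1, then the closure, from 0 (fully open) to 1 (shut). In form: [[dx, dy, dz, rx, ry, rz, claw], ...]. A call has 1 to 12 rows; each row is the pose to reach, as a shift and turn from the pose measured when the call began, along the tool's axes at that moment; what a row does not reach only later rows make up. A row lasts 1/8 s, in which the tool goes at most 62.5 mm and 10.7 degrees, less where a joint would pass 70% of its speed; a pose out of reach is approached as far as the arm can. A call with a number of a shift or a turn outside -1 to 1 is refused whole. A call with a gripper value outside its range is refused whole. The fingers move at their own pace and stop on an object; "squeeze" is the grip in N (left out, the last holds). Time passes only in rows, so rows that repeat a pose let the fingers close. It gives the time, the measured TCP pose, the force and the opening at its end, in the units of the state.
- bot.sense(): the state, without advancing time (a new reading comes with each control period).
- bot.get_image(name): name is "scene" or "top" or "wrist"; returns a dict with "color" (384x512x3 uint8, blue, green, red), "fx", "fy", "cx", "cy" (pixels), "xyz" and "orientation" of the camera in the world. Camera axes: x right, y down, z forward; pixel columns grow to the right and rows downward; lengths in m; the calibration is good to about 2 mm. A picture is of the moment at which its call begins. There is no depth.
- bot.sign_off(): hands the job in, once; it reports no verdict.
Trained networks look in a picture, given as the dict that the camera call returned (one of the last four; its "shot" number tells which), for a name from the list of things; names that differ only in an ending like _2 or _b are one class to them, and where a whole thing is asked for, a point or a joint stands for the part that bears it (a point fixed in the world has none). Each returns a list of dicts, best first, with "score" (0 to 1); they miss things now and then, are a little off and sometimes report something else, mostly with a low value. They report only what shows in the picture. A call takes as long as a camera call. They do not tell look-alikes from the thing itself.
- bot.spot_in(thing, picture): "xyz" ([x, y, z] in m, in world coordinates, good to about 4 mm: the middle of the surface that is visible of it).
The state is a dict: "time_s": time; "qpos": joint angles; "qvel": joint speeds; "tau": joint torques, N m; "tcp_pos": TCP position; "orientation": TCP orientation; "contact_force": force on the tool from outside, world axes, zero at the start; "moment": the same for the moment, N m; "opening": finger opening in m.
Only numpy, scipy, OpenCV 4.12 (cv2) and the standard library are available. Lean on these libraries where they do the work, as an engineer would, in place of code of your own. Each camera call takes 0.05 s, during which the arm holds its last target. There are 200 camera calls.

TASK

Set the four wooden furniture feet out along the white display board in order of height: the tallest on the cork mat next to the carved corbel, then the next shorter one on each following mat, so that the shortest is on the mat farthest from the corbel. Stand each foot upright on the middle of its mat; do not tip any of them over, and leave the small amber oil bottle standing where it is.

Things in the scene. Friction and masses are not known exactly. Their poses are not given: they have to be found in the camera images.
- column_mid (a point): Centre (58 mm above its underside) of the tallest foot, a slim turned column of light wood, 116 mm tall, stands upright: base disc 50 mm across and 16 mm high, plain round shaft 38 mm across from 24 to 100 mm up, tapering above to a flat top 26 mm across. z is its axis, up. Loose, about 110 g, starts on the counter.
- block_mid (a point): Centre (46 mm above its underside) of the second tallest foot, a square block foot of light wood, 92 mm tall, stands upright: upper block 46 x 46 mm from 30 to 92 mm up, narrower 34 mm neck below it, 44 mm square base 14 mm high. x and y are square to its faces, z up. Loose, about 110 g, starts on the counter. Which way its faces look when set down does not matter.
- vase_mid (a point): Centre (34 mm above its underside) of the third foot, a turned vase shape of light wood, 68 mm tall, stands upright: round belly 52 mm across with straight sides from 30 to 56 mm up, base 44 mm across, neck 32 mm across at 18 mm up, top 34 mm across. z is its axis, up. Loose, about 80 g, starts on the counter.
- bun_mid (a point): Centre (22 mm above its underside) of the shortest foot, a squat round bun of light wood, 44 mm tall, stands upright: 60 mm across with straight sides from 10 to 34 mm up, flat 40 mm faces above and below. z is its axis, up. Loose, about 70 g, starts on the counter.
- mat1_top (a point): Centre of the top face of mat 1 of 4: a square cork mat, 80 x 80 mm, 3 mm thick, fixed on a white display board 18 mm thick (so this point is 21 mm above the counter). Axes: z up, y along the board. The four mats lie in one straight row in the order 1, 2, 3, 4, 92 mm apart; the row may be turned a little. The board is 130 mm wide across the row, 580 mm long.
- mat2_top (a point): Centre of the top face of mat 2 of 4: a square cork mat, 80 x 80 mm, 3 mm thick, fixed on a white display board 18 mm thick (so this point is 21 mm above the counter). Axes: z up, y along the board. The four mats lie in one straight row in the order 1, 2, 3, 4, 92 mm apart; the row may be turned a little. The board is 130 mm wide across the row, 580 mm long.
- mat3_top (a point): Centre of the top face of mat 3 of 4: a square cork mat, 80 x 80 mm, 3 mm thick, fixed on a white display board 18 mm thick (so this point is 21 mm above the counter). Axes: z up, y along the board. The four mats lie in one straight row in the order 1, 2, 3, 4, 92 mm apart; the row may be turned a little. The board is 130 mm wide across the row, 580 mm long.
- mat4_top (a point): Centre of the top face of mat 4 of 4: a square cork mat, 80 x 80 mm, 3 mm thick, fixed on a white display board 18 mm thick (so this point is 21 mm above the counter). Axes: z up, y along the board. The four mats lie in one straight row in the order 1, 2, 3, 4, 92 mm apart; the row may be turned a little. The board is 130 mm wide across the row, 580 mm long.
- corbel: Carved wooden wall bracket (scroll corbel), 100 x 56 mm in plan and 140 mm tall, fixed on the display board at one end of the row, about 107 mm beyond the centre of the end mat; it may be at either end (at the other end is a low square rosette block, 36 mm high). Origin: centre of its underside. Tells which end is for the tallest foot.
- oil_mid (a point): Centre (45 mm above its underside) of a loose bottle of amber glass with a white label and a black cap, 36 mm across, 90 mm tall, about 120 g, standing among the feet. Not to be moved.
There are look-alikes about, which are no part of the job. What is shaped like the part that bears column_mid but blue is not meant.

How it is judged:
By the outcome, as a careful person would: the job done as asked, in the order asked, and still so for the second after the job is handed in, with the robot touching nothing.
It also fails if it takes over 104 s, if anything falls off the work surface, if the arm or the gripper's body presses on something with over 40 N, if the wrist force passes 120 N, or if a joint passes its speed limit or range.

## Working session

There is one attempt and no reset: what is moved stays moved. The work goes in short steps, Python scripts to look and compute and a tool call to move; the robot and the scene stay as the last step left them, time stands still between calls to the robot, and variables do not carry over. Pictures are saved under pics/ and viewed, about 12 in all and at most 16, crops included, and the job is handed in when it is done.

Besides the shell and the picture viewer there is one more tool, called after ">>>" in YAML: its name, and indented under it one key for each argument. play_rows: Moves the arm, as the interface text tells. Its arguments: {"type":"object","properties":{"rows":{"type":"array","items":{"type":"array","items":{"type":"number","minimum":-1,"maximum":1}}},"squeeze":{"type":"number"}},"required":["rows"]}

```bash
ls; mkdir -p pics; cat > h.py <<'E'
import numpy as np, cv2
from bench import bot
from scipy.spatial.transform import Rotation as R
def Rm(o):
    return R.from_rotvec(o).as_matrix() if np.size(o)==3 else (R.from_quat(o).as_matrix() if np.size(o)==4 else np.array(o))
def pix(im,p):
    c=Rm(im["orientation"]).T@(np.array(p)-im["xyz"]); return im["fx"]*c[0]/c[2]+im["cx"], im["fy"]*c[1]/c[2]+im["cy"]
def ray(im,u,v,z):
    d=Rm(im["orientation"])@np.array([(u-im["cx"])/im["fx"],(v-im["cy"])/im["fy"],1]); o=np.array(im["xyz"]); return o+d*(z-o[2])/d[2]
E
python3 - <<'E'
from h import *
print(bot.sense())
for n in("scene","top"):
    im=bot.get_image(n); cv2.imwrite(f"pics/{n}0.png",im["color"]); print(n,im["xyz"],im["orientation"],im["fx"])
    for t in["column_mid","block_mid","vase_mid","bun_mid","mat1_top","corbel","oil_mid"]:
        for d in bot.spot_in(t,im): print(t,round(d["score"],2),np.round(d["xyz"],3),np.round(pix(im,d["xyz"])))
E
```

```text
pics
{'time_s': 0.0, 'qpos': array([ 1.43623251,  0.50185937, -0.42677259,  1.55147601,  0.22076645,
        1.13830345, -0.21029308]), 'qvel': array([ 0.00010445,  0.00101947,  0.00063743, -0.00041717, -0.00088136,
        0.00084569, -0.00115367]), 'tau': array([-1.83376574e-04, -5.69514084e+01, -5.81648603e+00, -2.80939633e+01,
        1.06456806e-02,  1.19285326e-02, -5.00125594e-06]), 'tcp_pos': array([ 0.25146004, -0.59860042,  0.22313967]), 'orientation': array([-3.07771998e+00, -6.20361474e-01,  4.85798312e-04]), 'contact_force': array([-0.28122633,  0.63112835, -0.10158051]), 'moment': array([-0.01140353, -0.00827563,  0.0060035 ]), 'opening': 0.08573224992034961}
scene [ 1.51239732 -0.36314237  0.75262458] [-1.8338935  -1.2751713   0.70767454] 480.36853769419037
column_mid 0.97 [ 0.349 -0.288  0.083] [142. 182.]
column_mid 0.68 [ 0.46  -0.316  0.059] [139. 214.]
block_mid 0.6 [0.465 0.097 0.059] [289. 184.]
block_mid 0.48 [ 0.716 -0.212  0.13 ] [201. 240.]
block_mid 0.46 [ 0.661 -0.012  0.025] [279. 243.]
vase_mid 0.82 [0.443 0.292 0.049] [347. 171.]
bun_mid 0.67 [ 0.453 -0.106  0.029] [218. 205.]
mat1_top 0.97 [0.655 0.177 0.024] [347. 226.]
corbel 0.78 [ 0.713 -0.211  0.125] [201. 241.]
corbel 0.15 [0.66  0.082 0.023] [314. 236.]
oil_mid 0.54 [ 0.465 -0.01   0.044] [253. 196.]
top [0.4325158  0.00515047 0.9127663 ] [-2.18329026  2.17398521 -0.10913107] 361.66794681974216
column_mid 0.96 [ 0.343 -0.284  0.087] [382. 265.]
column_mid 0.66 [ 0.443 -0.294  0.083] [385. 221.]
block_mid 0.87 [0.442 0.1   0.092] [212. 221.]
bun_mid 0.93 [ 0.439 -0.095  0.042] [296. 222.]
bun_mid 0.61 [0.648 0.172 0.022] [188. 138.]
mat1_top 0.68 [0.648 0.174 0.022] [187. 138.]
corbel 0.87 [ 0.667 -0.2    0.159] [351. 115.]
oil_mid 0.57 [ 0.459 -0.012  0.062] [261. 213.]
```

View pics/scene0.png

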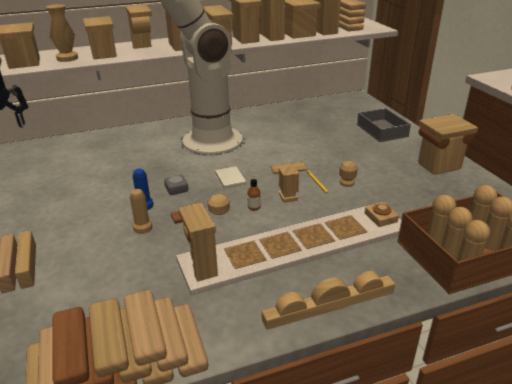

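View pics/top0.png

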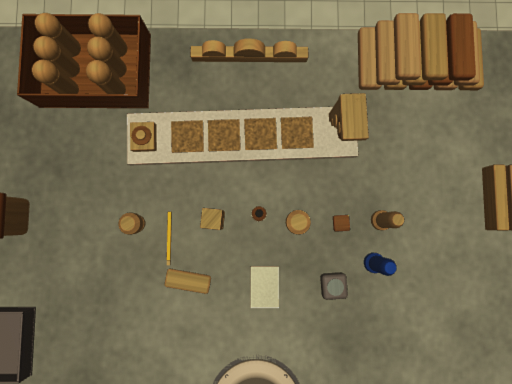

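The scene view shows the column at (139,212), bun (218,205), bottle (254,196), block (289,184), vase (348,172), and the corbel at the -y end. The top view shows the mats at (187,136), (224,135), (260,133) and (297,132), with the feet in a row near v≈220. The blue look-alike is at (380,264). I'll zoom in next to measure more precisely.

```bash
python3 - <<'E'
from h import *
im=bot.get_image("top"); c=im["color"]
a=cv2.resize(c[90:310,110:410],None,fx=2.66,fy=2.66,interpolation=cv2.INTER_CUBIC); cv2.imwrite("pics/top1.png",a)
# mats: dark vs white board
hsv=cv2.cvtColor(c,cv2.COLOR_BGR2HSV)
m=((hsv[...,1]>85)).astype(np.uint8)
n,l,s,ce=cv2.connectedComponentsWithStats(m)
for i in range(1,n):
    if s[i,4]>60 and 95<ce[i,1]<300:
        r=cv2.minAreaRect(np.argwhere(l==i)[:,::-1].astype(np.float32))
        print(s[i],np.round(r[0],1),np.round(r[1],1),round(r[2],1),np.round(ray(im,*r[0],0.021),4))
E
```

```text
[ 329   93   40   48 1577] [348.5 116.5] [47. 39.] 90.0 [ 0.7063 -0.2322  0.021 ]
[ 281  116   33   33 1010] [296.7 132.2] [31.5 32. ] 88.0 [ 0.6651 -0.1008  0.021 ]
[ 208  119   33   33 1016] [223.6 134.7] [31.5 32.2] 88.0 [0.6575 0.083  0.021 ]
[ 244  118   33   32 1012] [260.  133.5] [31. 32.] 90.0 [ 0.6611 -0.0084  0.021 ]
[ 171  120   33   33 1031] [187. 136.] [32. 32.] 90.0 [0.6536 0.1746 0.021 ]
[130 122  27  30 781] [143.  136.5] [29. 26.] 90.0 [0.6517 0.2846 0.021 ]
[ 482  164   30   67 1875] [496.5 197. ] [66. 29.] 90.0 [ 0.5038 -0.5972  0.021 ]
[   0  192   30   47 1124] [ 14.5 215. ] [46. 29.] 90.0 [0.4542 0.5918 0.021 ]
[252 206  15  16 145] [258.8 213.2] [14.1 14.8] 45.0 [ 0.4609 -0.0059  0.021 ]
[200 208  25  22 486] [212.1 218.6] [23.5 20.9] 5.7 [0.4473 0.1085 0.021 ]
[166 211   6  55 270] [168.4 238. ] [ 5.  54.1] 2.0 [0.3997 0.2145 0.021 ]
[285 210  26  25 504] [297.8 221.8] [24.7 24. ] 45.0 [ 0.4405 -0.102   0.021 ]
[371 210  34  21 549] [387.5 220. ] [20. 33.] 90.0 [ 0.4456 -0.3236  0.021 ]
[118 212  28  23 484] [131.5 223. ] [22. 27.] 90.0 [0.4358 0.3056 0.021 ]
[333 215  17  17 273] [341. 223.] [16. 16.] 90.0 [ 0.4378 -0.2085  0.021 ]
[364 253  32  22 501] [379.5 265. ] [32.2 19.2] 26.6 [ 0.3362 -0.3008  0.021 ]
[164 268  47  26 868] [187.2 280.8] [45.3 19.3] 9.9 [0.2972 0.1664 0.021 ]
```

View pics/top1.png

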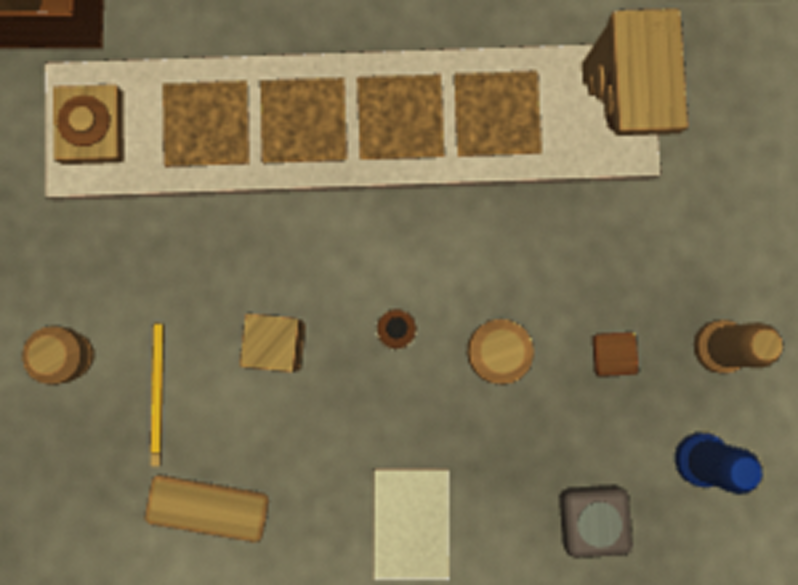

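```bash
python3 - <<'E'
from h import *
im=bot.get_image("top"); s=bot.sense()
f=lambda a,b,z:np.round(ray(im,110+(a-.5)/2.66,90+(b-.5)/2.66,z),4)
print("col base",f(723,346,.016),"col top",f(768,345,.116))
print("vase top",f(47,355,.068)); print("block",f(271,343,.092)); print("bun",f(501,351,.034),f(501,352,.044)); print("oil",f(397,328,.09)); print("blue",f(743,471,.116)); print("cube",f(616,354,.03),"pencil top",f(158,325,.005))
print(Rm(s["orientation"]))
for n in("column_mid","block_mid","vase_mid","bun_mid"):
  pass
sc=bot.get_image("scene")
for n,p in dict(col=f(768,345,.116),vase=f(47,355,.068),block=f(271,343,.092),bun=f(501,352,.044)).items(): print(n,np.round(pix(sc,p),1))
a=cv2.resize(sc["color"][140:250,120:370],None,fx=3.2,fy=3.2,interpolation=cv2.INTER_CUBIC)
for p in (f(768,345,.116),f(47,355,.068),f(271,343,.092),f(501,352,.044)):
    u,v=pix(sc,p); cv2.circle(a,(int((u-120+.5)*3.2),int((v-140+.5)*3.2)),2,(0,0,255),-1)
cv2.imwrite("pics/sc1.png",a)
E
```

```text
col base [ 0.4459 -0.3108  0.016 ] col top [ 0.4454 -0.313   0.116 ]
vase top [0.435  0.2991 0.068 ]
block [0.4458 0.1013 0.092 ]
bun [ 0.4403 -0.1014  0.034 ] [ 0.4393 -0.1002  0.044 ]
oil [ 0.459  -0.0058  0.09  ]
blue [ 0.3424 -0.2892  0.116 ]
cube [ 0.438  -0.2073  0.03  ] pencil top [0.4637 0.2179 0.005 ]
[[ 9.21903382e-01  3.87419869e-01 -5.11381269e-06]
 [ 3.87419869e-01 -9.21903382e-01 -2.10949141e-05]
 [-1.28870301e-05  1.74662800e-05 -1.00000000e+00]]
col [135.7 191.3]
vase [348.7 163.6]
block [288.2 170.2]
bun [218.6 197.7]
```

View pics/sc1.png

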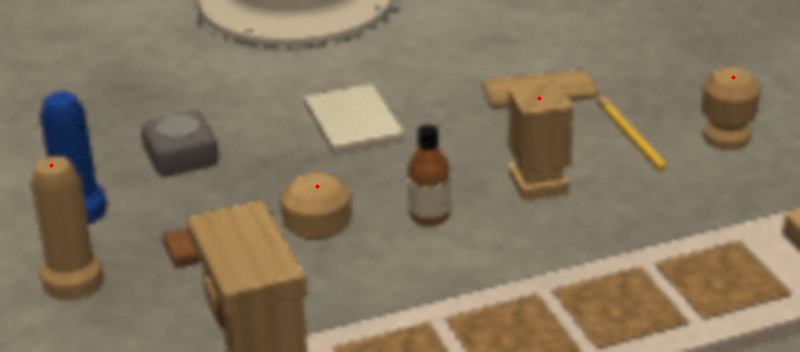

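The marked tops line up in the scene view: column (51,165), bun (317,186), block (539,98), vase (733,77) in the crop. Now I'll approach the column and turn the jaws along world x.

>>> play_rows:
  rows:
    - [0.725, -0.47, 0, 0, 0, -0.747, 0]
    - [0.725, -0.47, 0, 0, 0, -0.747, 0]
    - [0.725, -0.47, 0, 0, 0, -0.747, 0]
    - [0.725, -0.47, 0, 0, 0, -0.747, 0]
    - [0.725, -0.47, 0, 0, 0, -0.747, 0]
    - [0.725, -0.47, 0, 0, 0, -0.747, 0]
    - [0.725, -0.47, 0, 0, 0, -0.747, 0]
    - [0.725, -0.47, 0, 0, 0, -0.747, 0]
    - [0.725, -0.47, 0, 0, 0, -0.747, 0]

```text
time_s: 2.08
tcp_pos: [0.3491, -0.4565, 0.2243]
orientation: [2.222, 2.221, -0.0]
contact_force: [-0.2, 0.7, -0.2]
opening: 0.0854
```

>>> play_rows:
  rows:
    - [0.7225, 0.483, 0, 0, 0, 0, 0]
    - [0.7225, 0.483, 0, 0, 0, 0, 0]
    - [0.7225, 0.483, 0, 0, 0, 0, 0]
    - [0.7225, 0.483, 0, 0, 0, 0, 0]
    - [0.7225, 0.483, 0, 0, 0, 0, 0]

```text
time_s: 2.7
tcp_pos: [0.4455, -0.3126, 0.2243]
orientation: [2.222, 2.22, -0.002]
contact_force: [0.5, -0.7, 0.2]
opening: 0.0852
```

```bash
python3 - <<'E'
from h import *
im=bot.get_image("wrist"); s=bot.sense(); print(s["tcp_pos"],s["qpos"],im["xyz"])
for d in bot.spot_in("column_mid",im): print(d["score"],d["xyz"])
c=im["color"].copy()
for p in([.4457,-.312,.116],[.4457,-.312,.016]):
    cv2.circle(c,tuple(int(round(q)) for q in pix(im,p)),3,(0,0,255),-1); print(pix(im,p))
cv2.imwrite("pics/w1.png",c)
E
```

```text
[ 0.44497071 -0.31337511  0.22412763] [ 1.2002374   0.37953717 -0.79003552  1.80979135  0.30451706  1.07821903
  0.29666352] [ 0.44523555 -0.24527339  0.37410714]
0.84 [0.4472, -0.2979, 0.1066]
0.6 [0.3479, -0.284, 0.1031]
(np.float64(260.2935797117254), np.float64(184.42563716946444))
(np.float64(260.11913294049), np.float64(163.70530892133144))
```

View pics/w1.png

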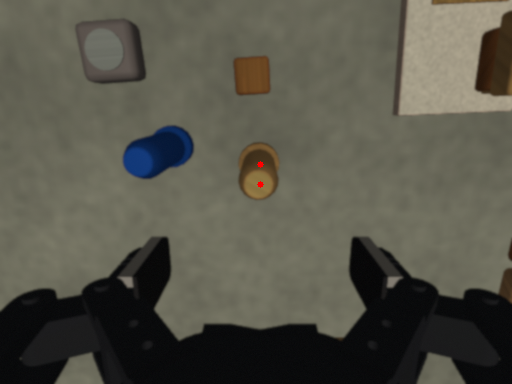

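The wrist view shows the column top at (260,185), right on the prediction (260,184). I'll descend and grip it.

>>> play_rows:
  rows:
    - [0.005, 0.003, 0.25, 0, 0, 0, 0]
    - [0.005, 0.003, 0.45, 0, 0, 0, 0]
    - [0.005, 0.003, 0.65, 0, 0, 0, 0]
    - [0.005, 0.003, 0.72, 0, 0, 0, 0]
    - [0.005, 0.003, 0.72, 0, 0, 0, 0]
    - [0.005, 0.003, 0.72, 0, 0, 0, 0.3]
    - [0.005, 0.003, 0.72, 0, 0, 0, 0.6]
    - [0.005, 0.003, 0.72, 0, 0, 0, 1]
    - [0.005, 0.003, 0.72, 0, 0, 0, 1]
    - [0.005, 0.003, 0.72, 0, 0, 0, 1]
    - [0.005, 0.003, 0.72, 0, 0, 0, 1]
    - [0.005, 0.003, 0.72, 0, 0, 0, 1]
  squeeze: 40

```text
time_s: 4.3
tcp_pos: [0.4458, -0.3135, 0.0815]
orientation: [2.224, 2.216, -0.002]
contact_force: [-2.0, -0.5, 5.2]
opening: 0.036
```

>>> play_rows:
  rows:
    - [0, 0, -0.2, 0, 0, 0, 1]
    - [0, 0, -0.4, 0, 0, 0, 1]
    - [0.2, 0, -0.6, 0, 0, 0, 1]
    - [0.4, 0, -0.65, 0, 0, 0, 1]
    - [0.6, 0, -0.65, 0, 0, 0, 1]
    - [0.8, 0, -0.65, 0, 0, 0, 1]
    - [1, 0, -0.65, 0, 0, 0, 1]
    - [1, 0, -0.65, 0, 0, 0, 1]
    - [1, 0, -0.65, 0, 0, 0, 1]

```text
time_s: 5.42
tcp_pos: [0.4465, -0.1136, 0.2112]
orientation: [2.223, 2.215, -0.004]
contact_force: [-0.2, 0.2, -1.2]
opening: 0.036
```

>>> play_rows:
  rows:
    - [0.02, 0.25, 0, 0, 0, 0, 1]
    - [0.04, 0.5, 0, 0, 0, 0, 1]
    - [0.057, 0.75, 0, 0, 0, 0, 1]
    - [0.057, 0.9, 0, 0, 0, 0, 1]
    - [0.057, 0.95, 0, 0, 0, 0, 1]
    - [0.057, 0.95, 0, 0, 0, 0, 1]
    - [0.057, 0.95, 0, 0, 0, 0, 1]

```text
time_s: 6.3
tcp_pos: [0.6353, -0.1036, 0.2111]
orientation: [2.224, 2.215, -0.006]
contact_force: [0.2, 1.2, -1.5]
opening: 0.0358
```

```bash
python3 - <<'E'
from h import *
print(bot.sense()["tcp_pos"],Rm(bot.sense()["orientation"]).round(4).tolist())
im=bot.get_image("top"); cv2.imwrite("pics/t2.png",cv2.resize(im["color"][60:260,230:430],None,fx=3,fy=3)); 
w=bot.get_image("wrist"); c=w["color"]
for p in ([.6651,-.1008,.021],[.6611,-.0084,.021],[.6575,.083,.021]):
    u=tuple(int(round(q)) for q in pix(w,p)); print(u); cv2.circle(c,u,3,(0,0,255),-1)
cv2.imwrite("pics/w2.png",c)
E
```

```text
[ 0.63530689 -0.1036068   0.21110234] [[0.0042, 1.0, -0.0007], [1.0, -0.0042, -0.0043], [-0.0043, -0.0007, -1.0]]
(286, 164)
(284, 78)
(282, -20)
```

View pics/w2.png

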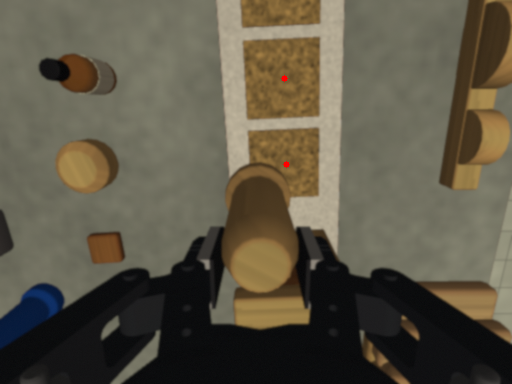

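The wrist view shows the predicted mat centres at (286,164) and (284,78), within 2 px of the seen ones. The column is held upright, so I'll lower it.

>>> play_rows:
  rows:
    - [0.008, 0.145, 0, 0, 0, 0, 1]
    - [0.008, 0.145, 0.2, 0, 0, 0, 1]
    - [0.008, 0.145, 0.4, 0, 0, 0, 1]
    - [0.008, 0.145, 0.5, 0, 0, 0, 1]
    - [0.008, 0.145, 0.53, 0, 0, 0, 1]
    - [0.008, 0.145, 0.535, 0, 0, 0, 1]
    - [0.008, 0.145, 0.54, 0, 0, 0, 1]
    - [0.008, 0.145, 0.542, 0, 0, 0, 1]
    - [0.008, 0.145, 0.542, 0, 0, 0, 1]

```text
time_s: 7.52
tcp_pos: [0.6649, -0.1026, 0.1037]
orientation: [2.223, 2.214, -0.004]
contact_force: [-0.5, 0.5, -1.7]
opening: 0.0361
```

>>> play_rows:
  rows:
    - [0, 0, 0.005, 0, 0, 0, 1]
    - [0, 0, 0.009, 0, 0, 0, 1]
    - [0, 0, 0.009, 0, 0, 0, 1]
    - [0, 0, 0.009, 0, 0, 0, 0.5]
    - [0, 0, 0.009, 0, 0, 0, 0.3]
    - [0, 0, 0.009, 0, 0, 0, 0.0]
    - [0, 0, 0.009, 0, 0, 0, 0]
    - [0, 0, 0.009, 0, 0, 0, 0]

```text
time_s: 8.52
tcp_pos: [0.6649, -0.1026, 0.1019]
orientation: [2.223, 2.214, -0.004]
contact_force: [0.2, -0.4, -0.5]
opening: 0.0854
```

>>> play_rows:
  rows:
    - [0, 0, -0.25, 0, 0, 0, 0]
    - [0, 0, -0.5, 0, 0, 0, 0]
    - [0.2, -0.25, -0.7, 0, 0, 0.048, 0]
    - [0.4, -0.5, -0.7, 0, 0, 0.048, 0]
    - [0.6, -0.75, -0.7, 0, 0, 0.048, 0]
    - [0.8, -1, -0.7, 0, 0, 0.048, 0]
    - [1, -1, -0.7, 0, 0, 0.048, 0]
    - [1, -1, -0.7, 0, 0, 0.048, 0]
    - [1, -1, -0.7, 0, 0, 0.048, 0]

```text
time_s: 9.65
tcp_pos: [0.4659, 0.0985, 0.2409]
orientation: [2.304, 2.129, -0.004]
contact_force: [-0.4, -1.2, -0.6]
opening: 0.0854
```

```bash
python3 - <<'E'
from h import *
print(bot.sense()["tcp_pos"],Rm(bot.sense()["orientation"]).round(4).tolist())
w=bot.get_image("wrist"); c=w["color"].copy()
for a in np.radians([-4.5]):
  for z in(.092,.03):
   q=[]
   for sx,sy in((1,1),(1,-1),(-1,-1),(-1,1)):
     x,y=sx*.023,sy*.023; q.append(pix(w,[.4458+x*np.cos(a)-y*np.sin(a),.1013+x*np.sin(a)+y*np.cos(a),z]))
   cv2.polylines(c,[np.round(q).astype(int)],True,(0,0,255) if z>.05 else (0,255,0),1)
sc=bot.get_image("top")
cv2.imwrite("pics/w3.png",np.vstack([c,cv2.resize(sc["color"][80:160,160:390],(512,178),interpolation=cv2.INTER_CUBIC)]))
E
```

```text
[0.46594498 0.09849303 0.24088217] [[0.079, 0.9969, 0.0015], [0.9969, -0.079, -0.0055], [-0.0053, 0.0019, -1.0]]
```

View pics/w3.png

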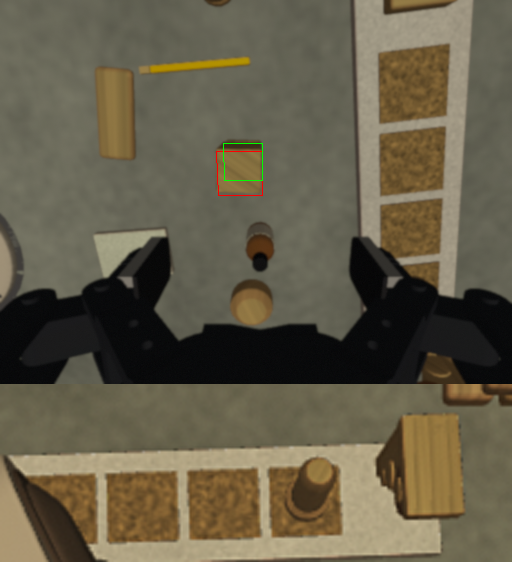

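The block outline matches the prediction, in position and turn, at (240,170). The column stands on mat 1, and its base at (305,503) in the inset is near the mat centre. Now I'll grip the block.

>>> play_rows:
  rows:
    - [0.008, -0.101, 0.2, 0, 0.0035, 0, 0]
    - [0.008, -0.101, 0.45, 0, 0.0035, 0, 0]
    - [0.008, -0.101, 0.7, 0, 0.0035, 0, 0]
    - [0.008, -0.101, 0.86, 0, 0.0035, 0, 0]
    - [0.008, -0.101, 0.864, 0, 0.0035, 0, 0]
    - [0.008, -0.101, 0.864, 0, 0.0035, 0, 0.3]
    - [0.008, -0.101, 0.864, 0, 0.0035, 0, 0.6]
    - [0.008, -0.101, 0.864, 0, 0.0035, 0, 1]
    - [0.008, -0.101, 0.864, 0, 0.0035, 0, 1]
    - [0.008, -0.101, 0.864, 0, 0.0035, 0, 1]
    - [0.008, -0.101, 0.864, 0, 0.0035, 0, 1]

```text
time_s: 11.12
tcp_pos: [0.4475, 0.1, 0.0694]
orientation: [2.308, 2.127, 0.005]
contact_force: [-2.0, 0.2, 5.8]
opening: 0.0454
```

>>> play_rows:
  rows:
    - [0, 0, -0.2, 0, 0, 0, 1]
    - [0, 0, -0.4, 0, 0, 0, 1]
    - [0, 0, -0.6, 0, 0, 0, 1]
    - [-0.1, 0.25, -0.7, 0, 0, 0, 1]
    - [-0.2, 0.5, -0.7, 0, 0, 0, 1]
    - [-0.3, 0.75, -0.7, 0, 0, 0, 1]
    - [-0.4, 0.9, -0.7, 0, 0, 0, 1]
    - [-0.4, 0.9, -0.7, 0, 0, 0, 1]
    - [-0.4, 0.9, -0.7, 0, 0, 0, 1]
    - [-0.4, 0.9, -0.7, 0, 0, 0, 1]

```text
time_s: 12.38
tcp_pos: [0.619, 0.0067, 0.2107]
orientation: [2.306, 2.129, 0.005]
contact_force: [-0.1, 0.3, -1.1]
opening: 0.045
```

```bash
cat > go.py <<'E'
import sys
from h import *
s=bot.sense(); M=Rm(s["orientation"]); t=np.array(list(map(float,sys.argv[1:4])))
print(s["tcp_pos"].round(4),"yaw",np.degrees(np.arctan2(M[0,0],M[1,0])).round(2),"z",M[:,2].round(4),"shares",(M.T@(t-s["tcp_pos"])/.2).round(4))
E
python3 go.py .6605 -.0097 .092
```

```text
[0.619  0.0067 0.2107] yaw 4.59 z [ 4.3e-03 -1.0e-04 -1.0e+00] shares [-0.0651  0.2107  0.5942]
```

>>> play_rows:
  rows:
    - [-0.065, 0.211, 0.05, 0, 0, 0, 1]
    - [-0.065, 0.211, 0.25, 0, 0, 0, 1]
    - [-0.065, 0.211, 0.45, 0, 0, 0, 1]
    - [-0.065, 0.211, 0.56, 0, 0, 0, 1]
    - [-0.065, 0.211, 0.59, 0, 0, 0, 1]
    - [-0.065, 0.211, 0.598, 0, 0, 0, 1]
    - [-0.065, 0.211, 0.602, 0, 0, 0, 1]
    - [-0.065, 0.211, 0.602, 0, 0, 0, 1]
    - [-0.065, 0.211, 0.602, 0, 0, 0, 1]

```text
time_s: 13.5
tcp_pos: [0.661, -0.0098, 0.0912]
orientation: [2.306, 2.128, 0.006]
contact_force: [1.1, -0.3, -1.5]
opening: 0.0451
```

>>> play_rows:
  rows:
    - [0, 0, 0.005, 0, 0, 0, 1]
    - [0, 0, 0.008, 0, 0, 0, 1]
    - [0, 0, 0.008, 0, 0, 0, 1]
    - [0, 0, 0.008, 0, 0, 0, 0.5]
    - [0, 0, 0.008, 0, 0, 0, 0.3]
    - [0, 0, 0.008, 0, 0, 0, 0]
    - [0, 0, 0.008, 0, 0, 0, 0]
    - [0, 0, 0.008, 0, 0, 0, 0]
    - [0, 0, -0.2, 0, 0, 0, 0]
    - [0, 0, -0.45, 0, 0, 0, 0]
    - [0, 0, -0.7, 0, 0, 0, 0]
    - [0, 0, -0.7, 0, 0, 0, 0]

```text
time_s: 15.0
tcp_pos: [0.6631, -0.0087, 0.2364]
orientation: [2.302, 2.124, 0.016]
contact_force: [0.4, -0.1, 0.2]
opening: 0.0853
```

```bash
python3 go.py .435 .2991 .225
```

```text
[ 0.6631 -0.0087  0.2364] yaw 4.59 z [ 1.410e-02 -1.000e-04 -9.999e-01] shares [ 1.4429 -1.2607  0.0407]
```

>>> play_rows:
  rows:
    - [0.2, -0.2, 0, 0.009, 0, -0.051, 0]
    - [0.4, -0.4, 0, 0.009, 0, -0.051, 0]
    - [0.6, -0.6, 0, 0.009, 0, -0.051, 0]
    - [0.8, -0.8, 0, 0.009, 0, -0.051, 0]
    - [1, -1, 0, 0.009, 0, -0.051, 0]
    - [1, -1, 0, 0.009, 0, -0.051, 0]
    - [1, -1, 0, 0.009, 0, -0.051, 0]

```text
time_s: 15.88
tcp_pos: [0.4798, 0.206, 0.2332]
orientation: [2.221, 2.222, -0.001]
contact_force: [0.5, -1.0, 0.0]
opening: 0.0855
```

```bash
python3 go.py .435 .2991 .225
```

```text
[0.4798 0.206  0.2332] yaw -0.02 z [-4.e-04 -6.e-04 -1.e+00] shares [ 0.4657 -0.2239  0.0408]
```

>>> play_rows:
  rows:
    - [0.25, -0.12, 0, 0, 0, 0, 0]
    - [0.466, -0.224, 0, 0, 0, 0, 0]
    - [0.466, -0.224, 0, 0, 0, 0, 0]
    - [0.466, -0.224, 0, 0, 0, 0, 0]

```text
time_s: 16.38
tcp_pos: [0.4362, 0.2976, 0.2325]
orientation: [2.223, 2.219, -0.003]
contact_force: [0.7, -0.3, 0.0]
opening: 0.0854
```

```bash
python3 go.py .435 .2991 .050; python3 - <<'E'
from h import *
w=bot.get_image("wrist"); c=w["color"].copy(); t=np.linspace(0,6.283,40)
for r,z,k in((.017,.068,(0,0,255)),(.026,.043,(0,255,0)),(.022,0,(255,0,0))):
   cv2.polylines(c,[np.round([pix(w,[.435+r*np.cos(a),.2991+r*np.sin(a),z]) for a in t]).astype(int)],True,k,1)
sc=bot.get_image("top")
cv2.imwrite("pics/w4.png",np.vstack([c,cv2.resize(sc["color"][80:160,160:390],(512,178),interpolation=cv2.INTER_CUBIC)]))
E
```

```text
[0.4362 0.2976 0.2325] yaw 0.11 z [-0.001  -0.0016 -1.    ] shares [ 0.009  -0.0052  0.9126]
```

View pics/w4.png

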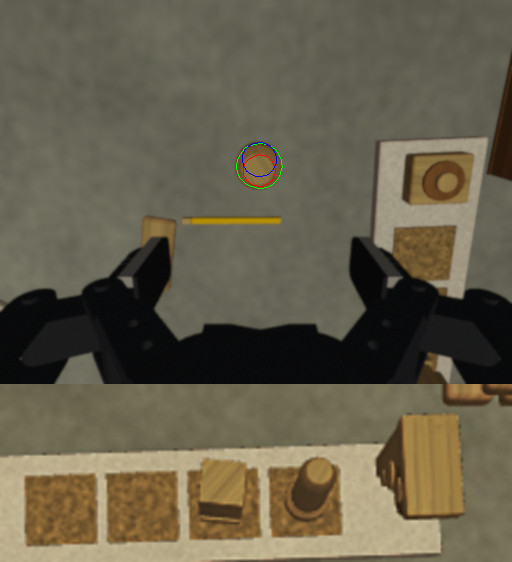

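The vase outline matches the prediction at (259,167), and the block stands on mat 2. Now I'll grip the vase.

>>> play_rows:
  rows:
    - [0.009, -0.005, 0.25, 0, 0, 0, 0]
    - [0.009, -0.005, 0.5, 0, 0, 0, 0]
    - [0.009, -0.005, 0.75, 0, 0, 0, 0]
    - [0.009, -0.005, 0.9, 0, 0, 0, 0]
    - [0.009, -0.005, 0.916, 0, 0, 0, 0]
    - [0.009, -0.005, 0.916, 0, 0, 0, 0.2]
    - [0.009, -0.005, 0.916, 0, 0, 0, 0.5]
    - [0.009, -0.005, 0.916, 0, 0, 0, 1]
    - [0.009, -0.005, 0.916, 0, 0, 0, 1]
    - [0.009, -0.005, 0.916, 0, 0, 0, 1]
    - [0.009, -0.005, 0.916, 0, 0, 0, 1]

```text
time_s: 17.85
tcp_pos: [0.4343, 0.2993, 0.0517]
orientation: [2.224, 2.218, -0.003]
contact_force: [-6.6, -2.5, 16.2]
opening: 0.0411
```

The opening of 41 mm is too small for a 52 mm belly, so the pads are probably up on the upper bevel. I'll open, check and regrip lower.

>>> play_rows:
  rows:
    - [0, 0, 0, 0, 0, 0, 0.5]
    - [0, 0, 0, 0, 0, 0, 0]
    - [0, 0, 0, 0, 0, 0, 0]
    - [0, 0, 0, 0, 0, 0, 0]
    - [0, 0, 0, 0, 0, 0, 0]

```text
time_s: 18.48
tcp_pos: [0.4343, 0.2992, 0.0515]
orientation: [2.224, 2.218, -0.003]
contact_force: [0.5, -0.1, 0.1]
opening: 0.0856
```

```bash
python3 go.py .435 .2991 .039; python3 - <<'E'
from h import *
w=bot.get_image("wrist"); cs=[]
sc=bot.get_image("scene")
a=cv2.resize(sc["color"][140:220,300:420],(576,384),interpolation=cv2.INTER_CUBIC)
cv2.imwrite("pics/w5.png",cv2.resize(np.hstack([w["color"],a]),(800,282)))
for d in bot.spot_in("vase_mid",sc)[:1]+bot.spot_in("vase_mid",w)[:1]: print(d)
E
```

```text
[0.4343 0.2992 0.0515] yaw 0.16 z [-8.0e-04 -2.1e-03 -1.0e+00] shares [-0.0004  0.0036  0.0627]
{'xyz': [0.4473, 0.291, 0.0429], 'score': 0.62}
{'xyz': [0.433, 0.3061, 0.0648], 'score': 0.82}
```

View pics/w5.png

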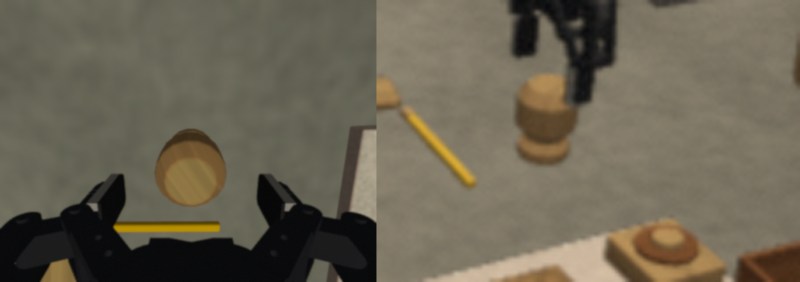

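The vase is upright and undisturbed, at (190,170) in the left panel, and the open fingertips sit high on it. I'll go 11.5 mm lower and regrip.

>>> play_rows:
  rows:
    - [0, 0.003, 0.03, 0, 0, 0, 0]
    - [0, 0.003, 0.0575, 0, 0, 0, 0]
    - [0, 0.003, 0.0575, 0, 0, 0, 0]
    - [0, 0.003, 0.0575, 0, 0, 0, 0.2]
    - [0, 0.003, 0.0575, 0, 0, 0, 0.5]
    - [0, 0.003, 0.0575, 0, 0, 0, 1]
    - [0, 0.003, 0.0575, 0, 0, 0, 1]
    - [0, 0.003, 0.0575, 0, 0, 0, 1]
    - [0, 0.003, 0.0575, 0, 0, 0, 1]

```text
time_s: 19.8
tcp_pos: [0.4349, 0.2996, 0.0407]
orientation: [2.223, 2.218, -0.002]
contact_force: [-1.8, -0.9, 5.4]
opening: 0.0491
```

>>> play_rows:
  rows:
    - [0, 0, -0.1, 0, 0, 0, 1]
    - [0, 0, -0.3, 0, 0, 0, 1]
    - [0, 0, -0.5, 0, 0, 0, 1]
    - [-0.2, 0.2, -0.65, 0, 0, 0, 1]
    - [-0.4, 0.4, -0.7, 0, 0, 0, 1]
    - [-0.6, 0.6, -0.7, 0, 0, 0, 1]
    - [-0.8, 0.8, -0.7, 0, 0, 0, 1]
    - [-1, 0.9, -0.7, 0, 0, 0, 1]
    - [-1, 0.9, -0.7, 0, 0, 0, 1]
    - [-1, 0.9, -0.7, 0, 0, 0, 1]

```text
time_s: 21.05
tcp_pos: [0.6141, 0.1, 0.1819]
orientation: [2.224, 2.218, -0.001]
contact_force: [-0.1, 1.0, 0.8]
opening: 0.0494
```

```bash
python3 go.py .657 .0835 .0612; python3 - <<'E'
from h import *
w=bot.get_image("wrist"); sc=bot.get_image("scene")
a=cv2.resize(sc["color"][100:260,160:400],(576,384),interpolation=cv2.INTER_CUBIC)
cv2.imwrite("pics/w6.png",cv2.resize(np.hstack([w["color"],a]),(800,282)))
E
```

```text
[0.6141 0.1    0.1819] yaw 0.14 z [ 2.e-04 -7.e-04 -1.e+00] shares [-0.0816  0.2145  0.6038]
```

View pics/w6.png

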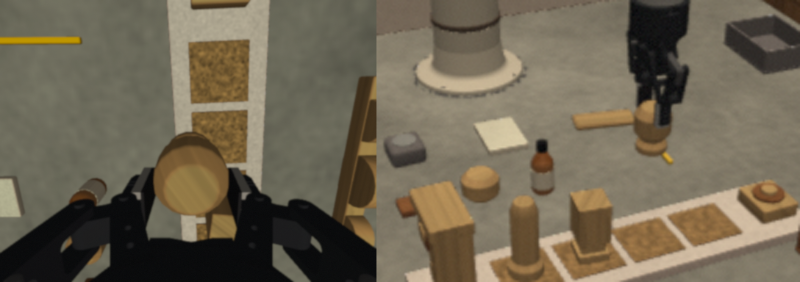

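The vase is held upright at (652,130) in the right panel, and the column and block are standing. I'll lower the vase onto mat 3.

>>> play_rows:
  rows:
    - [-0.082, 0.214, 0.05, 0, 0, 0, 1]
    - [-0.082, 0.214, 0.25, 0, 0, 0, 1]
    - [-0.082, 0.214, 0.45, 0, 0, 0, 1]
    - [-0.082, 0.214, 0.56, 0, 0, 0, 1]
    - [-0.082, 0.214, 0.59, 0, 0, 0, 1]
    - [-0.082, 0.214, 0.602, 0, 0, 0, 1]
    - [-0.082, 0.214, 0.607, 0, 0, 0, 1]
    - [-0.082, 0.214, 0.607, 0, 0, 0, 1]
    - [-0.082, 0.214, 0.607, 0, 0, 0, 1]

```text
time_s: 22.28
tcp_pos: [0.6575, 0.0851, 0.0618]
orientation: [2.22, 2.22, 0.002]
contact_force: [0.3, -0.5, 3.4]
opening: 0.0492
```

>>> play_rows:
  rows:
    - [0, 0, 0.003, 0, 0, 0, 1]
    - [0, 0, 0.003, 0, 0, 0, 1]
    - [0, 0, 0.003, 0, 0, 0, 0.5]
    - [0, 0, 0.003, 0, 0, 0, 0.3]
    - [0, 0, 0.003, 0, 0, 0, 0]
    - [0, 0, 0.003, 0, 0, 0, 0]
    - [0, 0, 0.003, 0, 0, 0, 0]
    - [0, 0, -0.2, 0, 0, 0, 0]
    - [0, 0, -0.45, 0, 0, 0, 0]
    - [0, 0, -0.7, 0, 0, 0, 0]
    - [0, 0, -0.8, 0, 0, 0, 0]
    - [0, 0, -0.8, 0, 0, 0, 0]

```text
time_s: 23.78
tcp_pos: [0.6579, 0.0853, 0.2231]
orientation: [2.219, 2.218, 0.005]
contact_force: [1.5, -0.3, -0.4]
opening: 0.0856
```

```bash
python3 go.py .4398 -.101 .2
```

```text
[0.6579 0.0853 0.2231] yaw 0.01 z [ 5.2e-03 -5.0e-04 -1.0e+00] shares [-0.9317 -1.091   0.1102]
```

>>> play_rows:
  rows:
    - [-0.2, -0.25, 0, 0.003, 0, 0, 0]
    - [-0.4, -0.5, 0, 0.003, 0, 0, 0]
    - [-0.6, -0.75, 0, 0.003, 0, 0, 0]
    - [-0.8, -0.95, 0, 0.003, 0, 0, 0]
    - [-0.932, -1, 0, 0.003, 0, 0, 0]
    - [-0.932, -1, 0, 0.003, 0, 0, 0]
    - [-0.932, -1, 0, 0.003, 0, 0, 0]

```text
time_s: 24.65
tcp_pos: [0.4576, -0.1003, 0.2212]
orientation: [-2.221, -2.221, -0.001]
contact_force: [0.2, 1.2, 0.5]
opening: 0.0854
```

```bash
python3 go.py .4398 -.101 .026; python3 - <<'E'
from h import *
w=bot.get_image("wrist"); c=w["color"].copy(); t=np.linspace(0,6.283,40)
for r,z,k in((.020,.044,(0,0,255)),(.03,.022,(0,255,0))):
   cv2.polylines(c,[np.round([pix(w,[.4398+r*np.cos(a),-.101+r*np.sin(a),z]) for a in t]).astype(int)],True,k,1)
sc=bot.get_image("top")
cv2.imwrite("pics/w7.png",np.vstack([c,cv2.resize(sc["color"][80:160,160:390],(512,178),interpolation=cv2.INTER_CUBIC)]))
E
```

```text
[ 0.4576 -0.1003  0.2212] yaw 0.0 z [-6.0e-04  1.1e-03 -1.0e+00] shares [-0.0045 -0.0882  0.9762]
```

View pics/w7.png

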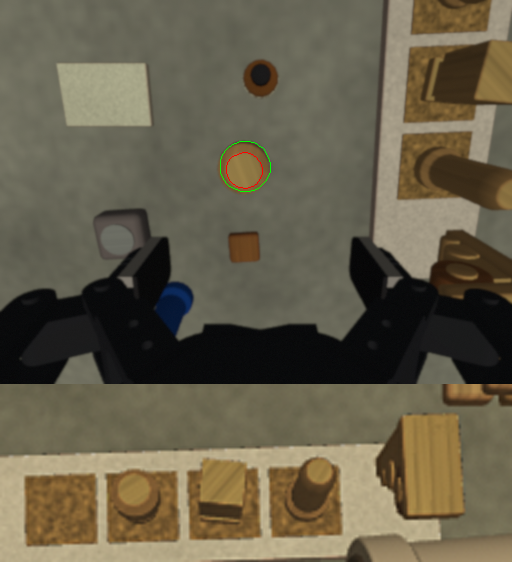

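The bun matches its prediction at (245,167), and the vase stands on mat 3 in the inset. Now I'll grip the bun.

>>> play_rows:
  rows:
    - [-0.004, -0.088, 0.25, 0, 0, 0, 0]
    - [-0.004, -0.088, 0.5, 0, 0, 0, 0]
    - [-0.004, -0.088, 0.75, 0, 0, 0, 0]
    - [-0.004, -0.088, 0.93, 0, 0, 0, 0]
    - [-0.004, -0.088, 0.97, 0, 0, 0, 0]
    - [-0.004, -0.088, 0.973, 0, 0, 0, 0]
    - [-0.004, -0.088, 0.973, 0, 0, 0, 0.2]
    - [-0.004, -0.088, 0.973, 0, 0, 0, 0.5]
    - [-0.004, -0.088, 0.973, 0, 0, 0, 1]
    - [-0.004, -0.088, 0.973, 0, 0, 0, 1]
    - [-0.004, -0.088, 0.973, 0, 0, 0, 1]
    - [-0.004, -0.088, 0.973, 0, 0, 0, 1]

```text
time_s: 26.25
tcp_pos: [0.4397, -0.1007, 0.029]
orientation: [2.219, 2.223, -0.004]
contact_force: [-8.8, 0.6, 25.2]
opening: 0.0458
```

Same effect again, with the pads on the bevel. I'll open and regrip 6–7 mm lower.

>>> play_rows:
  rows:
    - [0, 0, 0, 0, 0, 0, 0.5]
    - [0, 0, 0, 0, 0, 0, 0]
    - [0, 0, 0, 0, 0, 0, 0]
    - [0, 0, 0, 0, 0, 0, 0]
    - [0, 0, 0, 0, 0, 0, 0]

```text
time_s: 26.88
tcp_pos: [0.4397, -0.1007, 0.029]
orientation: [2.22, 2.223, -0.004]
contact_force: [0.0, -0.0, -0.4]
opening: 0.0853
```

```bash
python3 go.py .4398 -.101 .0205; python3 - <<'E'
from h import *
w=bot.get_image("wrist"); sc=bot.get_image("scene")
a=cv2.resize(sc["color"][150:250,170:320],(576,384),interpolation=cv2.INTER_CUBIC)
cv2.imwrite("pics/w8.png",cv2.resize(np.hstack([w["color"],a]),(800,282)))
E
```

```text
[ 0.4397 -0.1007  0.029 ] yaw -0.08 z [-0.0015 -0.0019 -1.    ] shares [-0.0012  0.0007  0.0423]
```

View pics/w8.png

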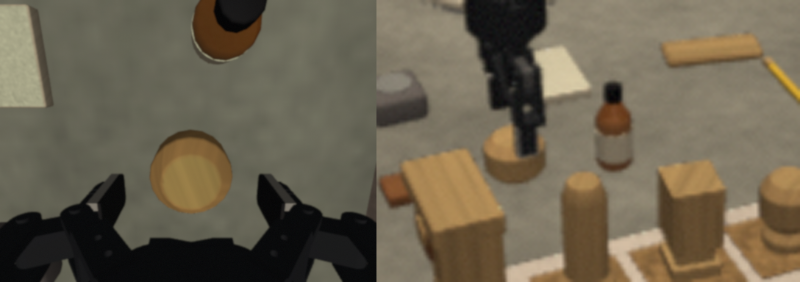

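The bun is still flat and in place at (190,172). The bottle and the placed feet are undisturbed.

>>> play_rows:
  rows:
    - [0, 0, 0.025, 0, 0, 0, 0]
    - [0, 0, 0.046, 0, 0, 0, 0]
    - [0, 0, 0.046, 0, 0, 0, 0]
    - [0, 0, 0.046, 0, 0, 0, 0.2]
    - [0, 0, 0.046, 0, 0, 0, 0.3]
    - [0, 0, 0.046, 0, 0, 0, 0.4]
    - [0, 0, 0.046, 0, 0, 0, 0.6]
    - [0, 0, 0.046, 0, 0, 0, 1]
    - [0, 0, 0.046, 0, 0, 0, 1]
    - [0, 0, 0.046, 0, 0, 0, 1]

```text
time_s: 28.22
tcp_pos: [0.4397, -0.1007, 0.0205]
orientation: [2.219, 2.223, -0.005]
contact_force: [-2.9, 1.2, 11.4]
opening: 0.0559
```

>>> play_rows:
  rows:
    - [0, 0, -0.03, 0, 0, 0, 1]
    - [0, 0, -0.1, 0, 0, 0, 1]
    - [0, 0, -0.15, 0, 0, 0, 1]
    - [0, 0, -0.15, 0, 0, 0, 1]

```text
time_s: 28.72
tcp_pos: [0.4406, -0.101, 0.0516]
orientation: [2.218, 2.221, -0.004]
contact_force: [0.1, 1.0, -0.9]
opening: 0.0558
```

```bash
python3 go.py .4398 -.101 .0205; python3 - <<'E'
from h import *
sc=bot.get_image("scene")
a=cv2.resize(sc["color"][150:250,170:320],(576,384),interpolation=cv2.INTER_CUBIC)
cv2.imwrite("pics/s9.png",a)
E
```

```text
[ 0.4406 -0.101   0.0516] yaw -0.07 z [ 5.0e-04 -3.7e-03 -1.0e+00] shares [ 0.0006 -0.0041  0.1553]
```

View pics/s9.png

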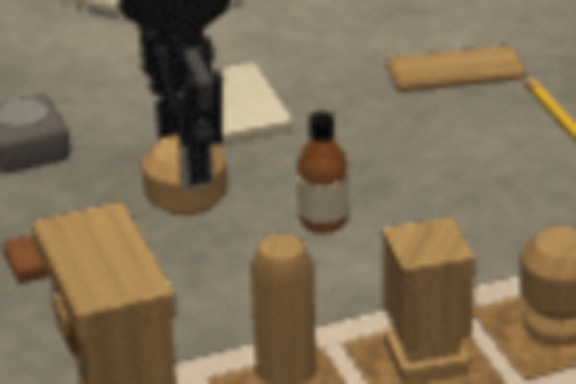

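The bun is held level at (185,170). Next I'll lift it and carry it to mat 4.

>>> play_rows:
  rows:
    - [0, 0, -0.25, 0, 0, 0, 1]
    - [0, 0, -0.5, 0, 0, 0, 1]
    - [0, 0, -0.75, 0, 0, 0, 1]
    - [0.2, 0.15, -0.85, 0, 0, 0, 1]
    - [0.4, 0.3, -0.85, 0, 0, 0, 1]
    - [0.6, 0.45, -0.85, 0, 0, 0, 1]
    - [0.8, 0.6, -0.85, 0, 0, 0, 1]
    - [1, 0.8, -0.85, 0, 0, 0, 1]
    - [1, 0.8, -0.85, 0, 0, 0, 1]
    - [1, 0.8, -0.85, 0, 0, 0, 1]

```text
time_s: 30.02
tcp_pos: [0.5992, 0.0997, 0.2193]
orientation: [2.218, 2.223, -0.007]
contact_force: [-0.1, 0.1, -0.4]
opening: 0.0555
```

```bash
python3 go.py .653 .1749 .1
```

```text
[0.5992 0.0997 0.2193] yaw -0.12 z [-0.0025 -0.004  -1.    ] shares [0.3779 0.2712 0.5941]
```

>>> play_rows:
  rows:
    - [0.2, 0.14, 0, -0.0015, 0.0025, 0, 1]
    - [0.376, 0.271, 0, -0.0015, 0.0025, 0, 1]
    - [0.376, 0.271, 0.2, -0.0015, 0.0025, 0, 1]
    - [0.376, 0.271, 0.4, -0.0015, 0.0025, 0, 1]
    - [0.376, 0.271, 0.59, -0.0015, 0.0025, 0, 1]
    - [0.376, 0.271, 0.59, -0.0015, 0.0025, 0, 1]
    - [0.376, 0.271, 0.59, -0.0015, 0.0025, 0, 1]

```text
time_s: 30.9
tcp_pos: [0.6537, 0.1737, 0.1024]
orientation: [2.22, 2.221, 0.002]
contact_force: [1.1, -0.6, 0.1]
opening: 0.0561
```

```bash
python3 go.py .653 .1749 .0415
```

```text
[0.6537 0.1737 0.1024] yaw -0.03 z [ 1.3e-03  2.0e-04 -1.0e+00] shares [ 0.0059 -0.0041  0.3046]
```

>>> play_rows:
  rows:
    - [0.006, -0.003, 0.15, 0, 0, 0, 1]
    - [0.006, -0.003, 0.26, 0, 0, 0, 1]
    - [0.006, -0.003, 0.295, 0, 0, 0, 1]
    - [0.006, -0.003, 0.303, 0, 0, 0, 1]
    - [0.006, -0.003, 0.306, 0, 0, 0, 1]
    - [0.006, -0.003, 0.306, 0, 0, 0, 1]
    - [0.006, -0.003, 0.306, 0, 0, 0, 1]

```text
time_s: 31.78
tcp_pos: [0.6537, 0.1752, 0.0419]
orientation: [2.22, 2.221, 0.003]
contact_force: [-0.2, -0.2, 0.9]
opening: 0.0562
```

>>> play_rows:
  rows:
    - [0, 0, 0.005, 0, 0, 0, 1]
    - [0, 0, 0.007, 0, 0, 0, 1]
    - [0, 0, 0.007, 0, 0, 0, 0.3]
    - [0, 0, 0.007, 0, 0, 0, 0.2]
    - [0, 0, 0.007, 0, 0, 0, 0]
    - [0, 0, 0.007, 0, 0, 0, 0]
    - [0, 0, 0.007, 0, 0, 0, 0]
    - [0, 0, -0.25, 0, 0, 0, 0]
    - [0, 0, -0.5, 0, 0, 0, 0]
    - [0, 0, -0.8, 0, 0, 0, 0]
    - [0, 0, -1, 0, 0, 0, 0]
    - [0, 0, -1, 0, 0, 0, 0]

```text
time_s: 33.28
tcp_pos: [0.6552, 0.1765, 0.2466]
orientation: [2.217, 2.219, 0.014]
contact_force: [-0.1, 0.3, -1.1]
opening: 0.0854
```

>>> play_rows:
  rows:
    - [0.25, -0.25, 0, 0, 0, 0, 0]
    - [0.5, -0.5, 0, 0, 0, 0, 0]
    - [0.75, -0.75, 0, 0, 0, 0, 0]
    - [0.9, -0.9, 0, 0, 0, 0, 0]
    - [0.9, -0.9, 0, 0, 0, 0, 0]
    - [0.9, -0.9, 0, 0, 0, 0, 0]

```text
time_s: 34.02
tcp_pos: [0.4747, 0.3561, 0.2444]
orientation: [2.216, 2.22, 0.011]
contact_force: [1.8, -0.2, -0.4]
opening: 0.0852
```

```bash
python3 - <<'E'
from h import *
im=bot.get_image("top"); sc=bot.get_image("scene"); c=cv2.resize(im["color"],None,fx=4,fy=4,interpolation=cv2.INTER_CUBIC); t=np.linspace(0,6.283,40)
g=lambda p:[int(round((q+.5)*4)) for q in pix(im,p)]
for x,y,r,h in((.6645,-.1008,.013,.116),(.6605,-.0084,.023,.092),(.657,.083,.017,.068),(.6536,.1746,.02,.044)):
    cv2.polylines(c,[np.array([g([x+r*np.cos(a),y+r*np.sin(a),.021+h]) for a in t])],True,(0,0,255),1)
a=c[400:660,500:1500][:,::1]; a=cv2.resize(a,(800,208)); b=cv2.resize(sc["color"][150:300,140:420],(690,370),interpolation=cv2.INTER_CUBIC)
cv2.imwrite("pics/end.png",np.vstack([a,np.pad(b,((0,0),(0,110),(0,0)))]))
E
```

```text
(no output)
```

View pics/end.png

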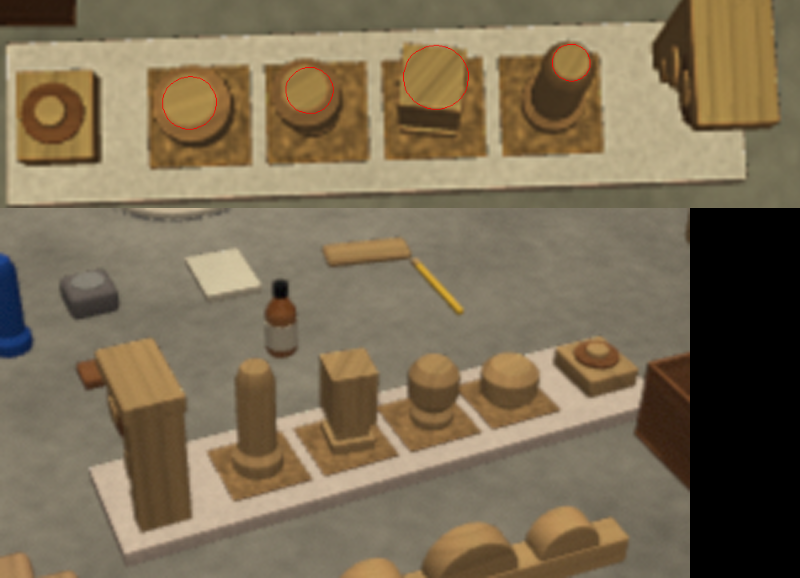

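In the top view, all four foot tops sit on the outlines predicted for centred placement (column (571,62), block (435,76), vase (309,90), bun (189,103)) to within about 2 mm. All are upright, and the bottle is standing in place.

```bash
python3 -c "
from bench import bot
print(bot.sense()['time_s']); print(bot.sign_off())"
```

```text
34.125
the job is handed in; nothing more can be done
None
```

All four feet now stand upright on their mats in order of height. Starting next to the corbel, they are the column, the block, the vase and the bun. I handed the job in at 34.1 s, with the gripper open and clear of everything.

- **Placement:** in the last top picture, each foot's top sits about 2 mm or less from where a centred foot should appear. The scene picture shows all four upright.
- **Bottle and look-alike:** the amber bottle is standing in its place, and the blue look-alike was not touched.
- **Grasps that failed at first:** the first grips on the vase and the bun closed too high, on the upper bevel, pushing up on the tool with 16 N and 25 N. I opened, checked that neither foot had moved, and gripped lower, and both held.
- **A reading that disagreed:** the gripper opening read 1–4 mm less than the true widths of the feet, but every foot was carried level.

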